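Secure the jig's pivot pin with its R-clip

TASK

The pivot pin of the case-holding jig stands part way out of its brass bushing: press it gently but fully home by its head, so that the cross hole at its other end comes clear of the bushing. Then take the R-clip with the red grip from the wooden stand and push its straight leg down through the cross hole, gently and without forcing it, until the sprung leg snaps over under the pin and the grip sits down on the pin; let go of the clip and leave the things around as they stand.

Things in the scene. Friction and masses are not known exactly. Their poses are not given: they have to be found in the camera images.
- jig: Grey jig fixed to the bench: base x -30..120, y -30..30, 10 mm thick; clevis of two lugs (y -23..23 mm, 26 mm wide, up to z 78 mm) at its near end; hold-down arm towards +x. Origin on the bench below the pivot axis, midway between the lugs; z up; pivot axis along jig y at z 65 mm. A brass bushing (dia. 25.6, 68 mm long) was set in the lugs by hand: how far it (and the pin) sticks out at either side is not measured.
- pin (a joint): Slide of the steel pivot pin (dia. 20 mm) in the bushing, m; grows as the pin moves to jig +y. 0.020 = fully home (head against the bushing); starts 12 to 18 mm short of that. About 3 N of friction; it stays where it is left. Pressing it with more than 30 N is too hard.
- lug_right (a point): Centre of the outer face of the jig's right (-y) lug, on the pivot axis: jig x 0, y -23, z 65 mm; axes as the jig's. The pin's head (dia. 29 mm, 8 mm thick) is on this side; press the middle of its outer face towards jig +y. When home, that face lies somewhere from 9 to 29 mm outside this lug face (farther -y), depending on how the bushing sits; before pressing, 12 to 18 mm farther out still.
- lug_left (a point): Centre of the outer face of the jig's left (+y) lug, on the pivot axis: jig x 0, y 23, z 65 mm; axes as the jig's. The pin's vertical cross hole (7 mm wide, countersunk, on the pivot axis) comes out on this side, with the pin home 9 to 29 mm outside this face (+y): 8 mm past the bushing's end, always 84 mm from the outer face of the head. The pin ends 12 mm past the hole; its top is at z 75 mm.
- clip: R-clip, loose, 40 to 75 g. Red grip 32 (x -13..19) x 14 (y) x 32 mm (z 0..32), to be pinched across the 14 mm. From it a straight steel leg runs down (dia. 5 mm, round end at z -36 mm). Origin on the straight leg's axis at the grip's underside. On the +x side a sprung leg (4 mm wire). Starts upright in the stand's slot, grip resting on the stand's top.
- leg_tip (a point): End of the clip's straight leg, 36 mm below the clip's origin; axes as the clip's. When the clip is in place its x axis lies along jig x (either way round) and the grip's underside rests on the pin's top, so this tip is 26 mm below the pivot axis.
- clip_bow (a joint): Angle of the clip's sprung leg, rad: 0 closed, about 0.13 when spread over the pin. It bows out to x 12 mm, kinks in to x 6 at z -17, flares to x 15 at z -26 mm. Spreading it over the pin takes a downward push of about 5 to 12 N, over roughly 15 to 8 mm before the grip sits on the pin; then the clip is drawn down. More than 40 N of contact force between clip and pin is forcing it.
- stand: Wooden stand fixed to the bench, x -25..35, y -22..22, 44 mm high, with a slot 7 mm wide along its x (x -5..21 mm), in which the clip's legs hang with about 1 mm of play. Origin on the bench below the clip's straight leg.
- loupe: Aluminium eye loupe, 28 mm across, 30 mm high, standing on the bench, loose; leave it. Origin at the centre of its underside.
- dropper_bottle: White dropper bottle, 23 mm across, 56 mm high, standing on the bench, loose; leave it. Origin at the centre of its underside.
- spirit_jar: Glass jar with black cap, 58 mm across, 76 mm high, standing on the bench, loose; leave it. Origin at the centre of its underside.

How it is judged:
On the way, in this order (a step that is already met when the one before it is completed fails the run):
1. the pin is fully home (value of joint pin above 0.0182 m), for 0.2 s.
2. the straight leg is through the cross hole and the sprung leg has snapped over (value of joint pin above 0.0182 m and x of leg_tip in the frame of lug_left between -0.004 and 0.004 m and y of leg_tip in the frame of lug_left between 0.0065 and 0.0315 m and z of leg_tip in the frame of lug_left between -0.029 and -0.0235 m and angle between the z axis of clip and the z axis of jig, either way round below 0.15 rad and angle between the x axis of clip and the x axis of jig, either way round below 0.35 rad and value of joint clip_bow below 0.08 rad), for 0.2 s.
At the end, for the whole second after the job is handed in: Pin home (within 1.8 mm); clip upright (0.15 rad) in the cross hole, square to the pin (0.35 rad), leg tip 23.5 to 29 mm below the pivot axis, within 4 mm of it sideways, 6.5 to 31.5 mm outside the left lug; sprung leg closed (below 0.08 rad); clip released and at rest (all of step 2 and contact force between the fingers and clip below 0.1 N and linear speed of clip below 0.02 m/s); the robot touches nothing.
It fails at once if the pin is pressed too hard: more than 30 N between fingers and pin (contact force between the fingers and pin above 30 N).
It fails at once if the clip is forced: more than 40 N between clip and pin (contact force between clip and pin above 40 N).
It fails at once if the loupe is moved by more than 20 mm (distance of loupe from where it was at the start of the episode above 0.02 m).
It fails at once if the dropper bottle is moved by more than 20 mm (distance of dropper_bottle from where it was at the start of the episode above 0.02 m).
It fails at once if the spirit jar is moved by more than 20 mm (distance of spirit_jar from where it was at the start of the episode above 0.02 m).
It also fails if it takes over 69 s, if anything falls off the work surface, if the arm or the gripper's body presses on something with over 40 N, if the wrist force passes 120 N, or if a joint passes its speed limit or range.

ROBOT

A 6-joint arm with a two-finger parallel gripper is mounted at the origin on a cart in front of the work surface, level with it; the furniture and walls round the work are solid. World frame = base frame: x ahead of the robot, y to its left, z up, the work surface at z = 0. Lengths are in m, angles in rad, forces in N, time in s.
With the tool pointing down it reaches from about 0.35 to 0.775 m from the base axis. Payload 5.5 kg.
Tool frame: the origin (TCP) lies at the very end of the fingers, on their centre line; the grasp point (between the pads) lies ctrl.grip_point_offset behind it (ctrl.grip_point_offset is the distance from the TCP to the grasp point, in m); z points along the fingers, y is the line along which they close (so a half turn about z gives the same grasp; the last joint's range is limited). The gripper opens to 85 mm and grips with 20 to 120 N. Pads are 22 mm wide; open, the fingers measure 114 mm over their backs; the gripper's body (76 mm by 85 mm) begins 54 mm behind the grasp point. The pads swing forward as they close: fully open they stand 13 mm farther back than shut.
Start: joints at [1.172, 0.313, 0.046, 1.304, 0, 1.431], TCP at [0.147, 0.556, 0.231] pointing down, gripper open.
Joint ranges: [-2.76, 2.76], [-0.86, 1.69], [-1.03, 1.26], [-2.2, 2.34], [-1.47, 1.5], [-3.14, 3.14]. Speed limits (rad/s): [2.57, 2.57, 3.14, 3.14, 3.14, 3.14].

INTERFACE

Orientations are given as a unit quaternion [x, y, z, w].
In Python, from rig import sensors, capture, camera_info, order, ctrl gives the robot as it stands. The module is installed in compiled form; this text tells all that it offers.
- The arm moves only by the tool step_arm, never from a script. Its argument "steps" is one flat list of numbers, 6 for each row, row after row: the shift along the tool's x, y, z as a fraction of full scale, then the turn, a rotation vector about the tool's x, y, z as a fraction of full scale. In form: [x, y, z, wx, wy, wz, x, y, z, wx, wy, wz, ...]. A call has 1 to 8 rows; each row shifts and turns the commanded pose from where the row before left it, along the tool's axes as they then stand; what a row does not reach is not made up. Full scale, the value 1, is 40 mm for a shift and 0.12 rad for a turn. A row lasts 1/8 s, in which the tool goes at most 62.5 mm and 10.7 degrees, less where a joint would pass 70% of its speed; a pose out of reach is approached as far as the arm can. A call with a number of a shift or a turn outside -1 to 1 is refused whole. A call with a gripper value outside its range is refused whole. "fingers" is the opening, from -1 (shut) to 1 (fully open), set as the call begins (left out, the last holds). The fingers move at their own pace and stop on an object; "squeeze" is the grip in N (left out, the last holds). Time passes only in rows, so rows that do not move let the fingers close. It gives the time, the measured TCP pose, the force, the opening and the grip force at its end, in the units of the state.
- sensors.get_state(): the state, without advancing time (a new reading comes with each control period).
- capture(name): name is "side" or "top" or "wrist"; returns the picture (420x560x3 uint8, red, green, blue); there is no depth.
- camera_info(name): a dict with "fx", "fy", "cx", "cy" (pixels), "position" and "rotation" of the camera in the world; the wrist camera has in their place "T_tool_cam" (4x4, takes a point from camera to tool coordinates, whose origin is the TCP and whose axes are the flange's). Camera axes: x right, y down, z forward; pixel columns grow to the right and rows downward; lengths in m; the calibration is good to about 2 mm. A picture is of the moment at which its call begins: read the wrist's pose just before it. camera_info takes no time and is no camera call.
- order.hand_in(): hands the job in; it is judged then, once.
The state is a dict: "t": time; "joint_pos": joint angles; "joint_vel": joint speeds; "tau": joint torques, N m; "tool_pos": TCP position; "eef_rot": TCP orientation; "wrist_force": force on the tool from outside, world axes, zero at the start; "torque": the same for the moment, N m; "opening": opening from 0.0 (shut) to 1.0 (fully open); "finger_force": force on a finger pad.
Only numpy, scipy, OpenCV 4.12 (cv2) and the standard library are available. Lean on these libraries where they do the work, as an engineer would, in place of code of your own. Each camera call takes 0.05 s, during which the arm holds its last target. There are 200 camera calls.

## Working session

There is one attempt and no reset: what is moved stays moved. The work goes in short steps, Python scripts to look and compute and a tool call to move; the robot and the scene stay as the last step left them, time stands still between calls to the robot, and variables do not carry over. Pictures are saved under pics/ and viewed, at most 13 in all, crops included, and the job is handed in when it is done.

Besides the shell and the picture viewer there is one more tool, called after "Request:" as name(argument=value, ...), one argument or row to a line, values as JSON. step_arm: Moves the arm, as the interface text tells. Its arguments: {"type":"object","properties":{"steps":{"type":"array","items":{"type":"number"}},"fingers":{"type":"number"},"squeeze":{"type":"number"}},"required":["steps"]}

```bash
mkdir -p pics
cat > h.py <<'E'
import numpy as np,cv2
from scipy.spatial.transform import Rotation as R
from rig import sensors,capture,camera_info,order,ctrl
def cam(name,st=None):
    i=camera_info(name)
    if name=='wrist':
        st=st or sensors.get_state()
        T=np.eye(4);T[:3,:3]=R.from_quat(st['eef_rot']).as_matrix();T[:3,3]=st['tool_pos']
        M=T@np.array(i['T_tool_cam']);return i,M[:3,3],M[:3,:3]
    r=np.array(i['rotation'])
    if r.shape!=(3,3): r=R.from_quat(r).as_matrix()
    return i,np.array(i['position']),r
def ray(c,u,v):
    i,p,r=c
    d=r@np.array([(u-i['cx'])/i['fx'],(v-i['cy'])/i['fy'],1]);return p,d/np.linalg.norm(d)
def onz(c,u,v,z):
    p,d=ray(c,u,v);return p+d*(z-p[2])/d[2]
def tri(rays):
    A=sum(np.eye(3)-np.outer(d,d) for p,d in rays);b=sum((np.eye(3)-np.outer(d,d))@p for p,d in rays)
    return np.linalg.solve(A,b)
def proj(c,X):
    i,p,r=c;q=r.T@(np.array(X)-p);return [i['fx']*q[0]/q[2]+i['cx'],i['fy']*q[1]/q[2]+i['cy']]
def save(n,img): cv2.imwrite('pics/'+n,img[:,:,::-1])
E
python3 - <<'E'
from h import *
s=sensors.get_state();print(s['t'],s['tool_pos'],s['eef_rot'],s['wrist_force'],ctrl.grip_point_offset)
ims=[capture(n) for n in('side','top','wrist')]
for n,i in zip(('side','top','wrist'),ims):
    np.save(n+'0.npy',i); save(n+'0.png',i);print(n,camera_info(n))
E
```

```text
0.0 [0.14696359 0.55538847 0.23038887] [ 1.29035952e-01  9.91639490e-01 -8.85928770e-04 -2.43801425e-04] [-0.02808965 -0.2573649   0.58026619] 0.0187
side {'fx': 407.96483842345447, 'fy': 407.96483842345447, 'cx': 280.9350433250748, 'cy': 208.7010427202974, 'position': array([ 0.16900522, -0.76270503,  0.4581021 ]), 'rotation': array([ 0.81016212, -0.17318026,  0.10822837, -0.54948389])}
top {'fx': 457.63272311775984, 'fy': 457.63272311775984, 'cx': 288.91802427999914, 'cy': 208.20781443365576, 'position': array([0.33992364, 0.0716201 , 1.04931504]), 'rotation': array([ 0.71352399, -0.69323411,  0.072077  , -0.07151852])}
wrist {'fx': 358.51510899493235, 'fy': 358.51510899493235, 'cx': 277.64300514726546, 'cy': 207.09897958704238, 'T_tool_cam': array([[ 9.90094486e-04, -9.51542629e-01, -3.07515276e-01,
         7.78312722e-02],
       [ 9.99999395e-01,  1.08951586e-03, -1.51624649e-04,
        -5.17613124e-04],
       [ 4.79320085e-04, -3.07514939e-01,  9.51543132e-01,
        -1.42999001e-01],
       [ 0.00000000e+00,  0.00000000e+00,  0.00000000e+00,
         1.00000000e+00]])}
```

View pics/top0.png

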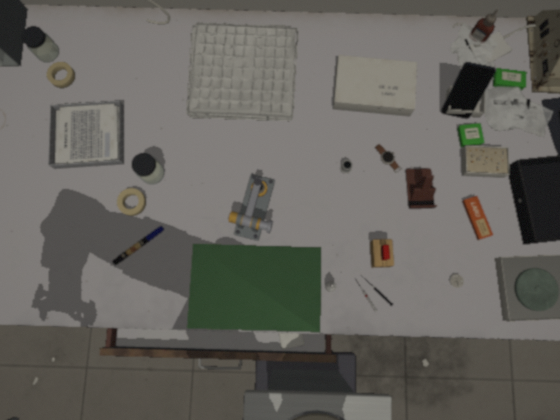

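View pics/side0.png

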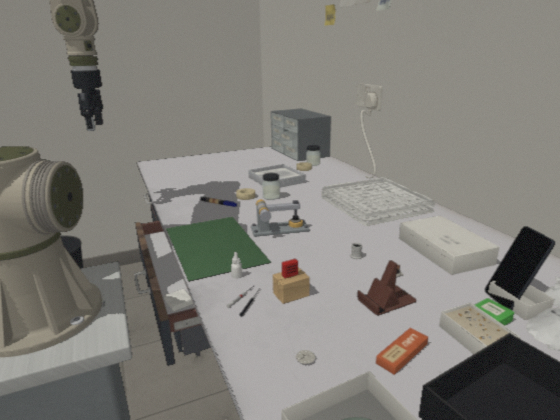

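The top view shows the jig at about (252,208), arm pointing up (+x), with the pin axis through (250,220). The stand with the red grip is at (382,253), the bottle at (330,283), the loupe at (346,163) and a jar at (147,167). The side view shows the stand at (291,282) and the jig at (278,215). I'll enlarge these.

Run:
```python
from h import *
t=np.load('top0.npy');s=np.load('side0.npy')
f=lambda im,x,y:cv2.resize(im[y:y+75,x:x+100],(400,300),interpolation=cv2.INTER_CUBIC)
save('c1.png',np.vstack([np.hstack([f(t,205,170),f(t,330,215)]),np.hstack([f(s,235,180),f(s,250,240)])]))
c=cam('top')
for n,u,v,z in(('pinL',232,217,.065),('pinR',269,225,.065),('stand',383,253,.044),('loupe',346,163,.03),('bottle',330,283,.05)):print(n,onz(c,u,v,z))
hsv=cv2.cvtColor(t,cv2.COLOR_RGB2HSV);m=cv2.inRange(hsv,(0,150,80),(5,255,255))|cv2.inRange(hsv,(172,150,80),(180,255,255))
for name,im in(('top',t),('side',s)):
    hsv=cv2.cvtColor(im,cv2.COLOR_RGB2HSV);m=cv2.inRange(hsv,(0,170,90),(5,255,255))|cv2.inRange(hsv,(172,170,90),(180,255,255))
    n,_,st,ce=cv2.connectedComponentsWithStats(m)
    print(name,[(st[i].tolist(),ce[i].round(1).tolist()) for i in range(1,n) if st[i,4]>20])
```

```text
pinL [0.51969935 0.19759779 0.065     ]
pinR [0.50433784 0.11608467 0.065     ]
stand [ 0.45274827 -0.13598292  0.044     ]
loupe [ 0.66122105 -0.05564093  0.03      ]
bottle [ 0.38393734 -0.01950144  0.05      ]
top [([383, 245, 7, 15, 72], [385.9, 251.7])]
side [([283, 260, 15, 17, 141], [288.5, 268.0])]
```

View pics/c1.png

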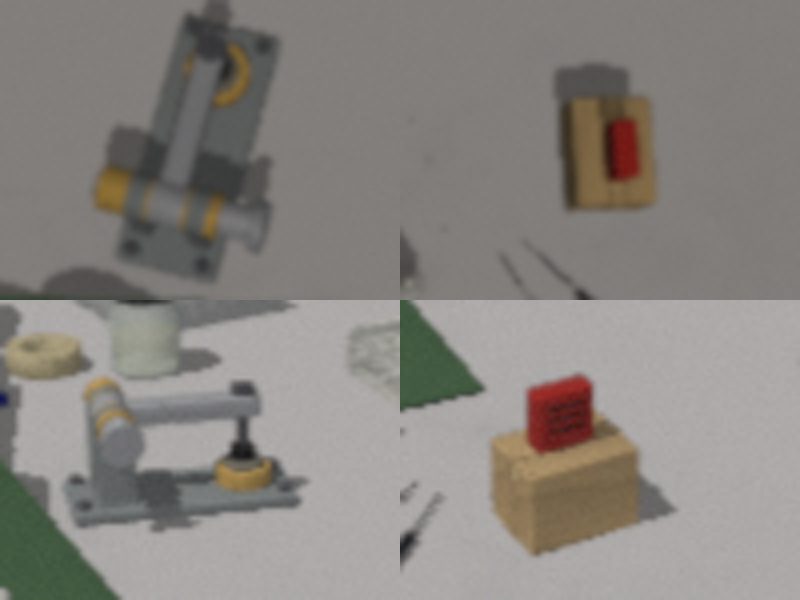

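The enlarged view shows a yellow bushing. The steel head is on the right in the top view (world -y), with its face near (272,226), and the jig yaw is about -13°. The red grip runs along world x, nearly square. I'll move the wrist camera over the pin head.

Request:
step_arm(
  steps=[-0.94, -0.63, 0, 0, 0, 0, -0.94, -0.63, 0, 0, 0, 0, -0.94, -0.63, 0, 0, 0, 0, -0.94, -0.63, 0, 0, 0, 0, -0.94, -0.63, 0, 0, 0, 0, -0.94, -0.63, 0, 0, 0, 0],
  fingers=-1,
)

```text
t: 0.9
tool_pos: [0.3273, 0.3507, 0.2312]
eef_rot: [0.129, 0.992, -0.0, -0.0]
wrist_force: [0.8, -0.3, -0.1]
opening: -0.002
finger_force: 0.0
```

Request:
step_arm(
  steps=[-0.94, -0.63, 0.1, 0, 0, 0, -0.94, -0.63, 0.1, 0, 0, 0, -0.94, -0.63, 0.1, 0, 0, 0, -0.94, -0.63, 0.1, 0, 0, 0, -0.94, -0.63, 0.1, 0, 0, 0, -0.94, -0.63, 0.1, 0, 0, 0, 0, 0, 0, 0, 0, 0, 0, 0, 0, 0, 0, 0],
)

```text
t: 1.9
tool_pos: [0.5054, 0.1481, 0.2069]
eef_rot: [0.129, 0.992, 0.0, -0.001]
wrist_force: [-0.6, 0.7, 0.2]
opening: 0.0
finger_force: 0.0
```

Run:
```python
from h import *
s=sensors.get_state();print(s['t'],s['tool_pos'],s['eef_rot'],s['wrist_force'],s['opening'])
im=capture('wrist');np.save('w1.npy',im);save('w1.png',im);import pickle;pickle.dump(s,open('w1.pkl','wb'))
```

```text
1.9 [0.50535161 0.14811216 0.20693401] [ 1.29286298e-01  9.91607057e-01  3.09206023e-05 -7.04217227e-04] [-0.59359229  0.69401433  0.22004295] 0.00024171141717679667
```

View pics/w1.png

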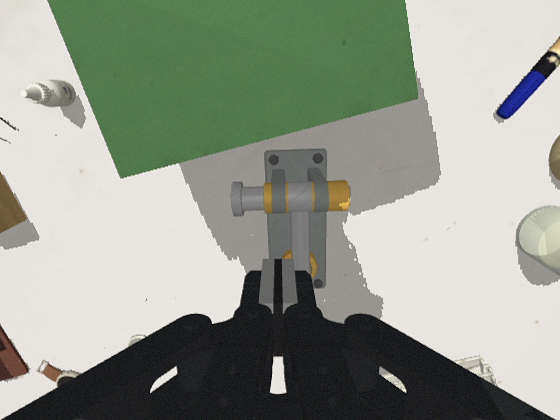

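Wrist view: the jig is nearly square to the tool. The head's outer face is centred at about (232,198), the bushing spans columns 264 to 350 at rows 182 to 211, and the base edges are at columns 266 and 327. The finger tips are at about (278,262).

Run:
```python
from h import *
import pickle
im=np.load('w1.npy');s=pickle.load(open('w1.pkl','rb'));c=cam('wrist',s)
h=cv2.cvtColor(im,cv2.COLOR_RGB2HSV);m=cv2.inRange(h,(10,120,80),(30,255,255));m[240:]=0
for x in(266,270,318,322,330,335,340,345,348):
    r=np.where(m[:,x])[0];print(x,r.min() if len(r) else 0,r.max() if len(r) else 0)
g=cv2.cvtColor(im,cv2.COLOR_RGB2GRAY)
print(g[198,225:272]);print(g[170:225,237])
E=R.from_quat(s['eef_rot']).as_matrix();print(E)
for n,u,v,z in(('head',232,198,.065),('bushL',264,197,.065),('bushR',350,196,.065),('base1',270,155,.01),('base2',323,155,.01),('lugR',270,170,.078),('lugL',328,170,.078)):print(n,onz(c,u,v,z), E.T@(onz(c,u,v,z)-s['tool_pos']))
```

```text
266 183 212
270 183 212
318 0 0
322 0 0
330 181 210
335 181 210
340 181 210
345 181 209
348 188 206
[151 147 151 152 149 140 131 137 139 134 128 128 131 135 134 111 113 145
 145 143 144 147 146 140 145 142 144 145 143 145 144 145 143 145 140 145
 142 143 127 139 138 140 139 141 140 139 120]
[150 148 146 149 150 149 149 149 150 150 151 130  96 106 108 113 112 119
 122 120 124 122 122 127 129 133 129 131 131 133 127 126 129 127 126 121
 117 120 119 119 122 114 111 106 100  99 126 150 151 147 147 150 149 148
 151]
[[-9.66569114e-01  2.56402455e-01 -1.38861832e-03]
 [ 2.56402367e-01  9.66570104e-01  2.43413451e-04]
 [ 1.40460876e-03 -1.20769101e-04 -9.99999006e-01]]
head [0.50147056 0.10941084 0.065     ] [-0.00637117 -0.03838551  0.14192984]
bushL [0.5074072  0.13527452 0.065     ] [-0.00547784 -0.01186429  0.14192789]
bushR [0.52473032 0.204258   0.065     ] [-0.0045343   0.05925478  0.14192063]
base1 [0.48365183 0.14567201 0.01      ] [ 0.02007205 -0.00789868  0.19696335]
base2 [0.49653271 0.19444411 0.01      ] [0.02012707 0.04254567 0.19695734]
lugR [0.48416812 0.14700408 0.078     ] [ 0.02001008 -0.00648697  0.12896303]
lugL [0.49559099 0.19026002 0.078     ] [0.02006002 0.03825178 0.1289577 ]
```

Request:
step_arm(
  steps=[-0.08, -0.78, 0, 0, 0, -0.24, -0.08, -0.78, 0, 0, 0, 0, 0, 0, 0.9, 0, 0, 0, 0, 0, 0.9, 0, 0, 0, 0, 0, 0, 0, 0, 0],
)

```text
t: 2.58
tool_pos: [0.4941, 0.087, 0.1333]
eef_rot: [0.114, 0.993, -0.0, -0.003]
wrist_force: [-0.3, -0.8, 0.8]
opening: 0.003
finger_force: 0.0
```

Run:
```python
from h import *
import pickle
c=cam('wrist',pickle.load(open('w1.pkl','rb')));sd=cam('side');tp=cam('top')
X=tri([ray(c,234,198),ray(sd,265.5,216)]);print('head',X,proj(c,X),proj(sd,X))
Y=tri([ray(tp,385.9,251.7),ray(sd,288.5,268)]);print('clip',Y,proj(tp,Y),proj(sd,Y))
s=sensors.get_state();im=capture('wrist');np.save('w2.npy',im);save('w2.png',im);pickle.dump(s,open('w2.pkl','wb'))
```

```text
head [0.50181621 0.11089478 0.06415573] [np.float64(233.99364282965138), np.float64(197.685894632799)] [np.float64(265.5990603391204), np.float64(215.96489747527386)]
clip [ 0.45232919 -0.13840075  0.06004806] [np.float64(385.63828563447834), np.float64(252.4390149369212)] [np.float64(289.3633688590496), np.float64(267.8148175972407)]
```

View pics/w2.png

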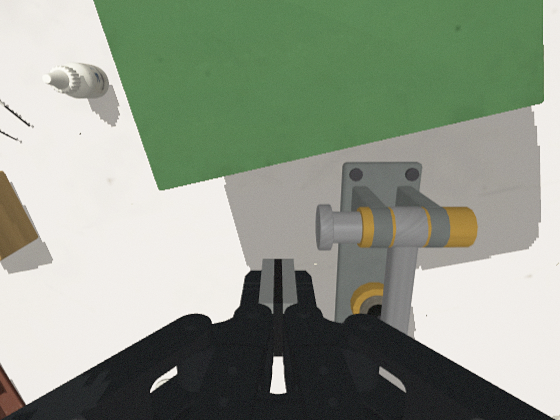

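Wrist view from beside the head: its face is at column 317, row 228, about 24 mm to tool +y and 4 mm to tool -x of the TCP. The triangulated height is 64 mm, which agrees with the text. I'll go down beside the head.

Request:
step_arm(
  steps=[-0.1, 0, 0.7, 0, 0, 0, 0, 0, 0.7, 0, 0, 0, 0, 0, 0.65, 0, 0, 0, 0, 0.12, 0, 0, 0, 0, 0, 0, 0, 0, 0, 0],
)

```text
t: 3.25
tool_pos: [0.5035, 0.0905, 0.0552]
eef_rot: [0.114, 0.993, 0.0, 0.001]
wrist_force: [0.8, -0.5, -0.4]
opening: -0.002
finger_force: 0.0
```

Request:
step_arm(
  steps=[0, 0.05, 0, 0, 0, 0, 0, 0.05, 0, 0, 0, 0, 0, 0.05, 0, 0, 0, 0, 0, 0, 0, 0, 0, 0],
)

```text
t: 3.75
tool_pos: [0.5035, 0.0957, 0.0534]
eef_rot: [0.115, 0.993, 0.0, 0.0]
wrist_force: [0.7, -0.4, -0.4]
opening: -0.0
finger_force: 0.0
```

Request:
step_arm(
  steps=[0, 0.05, 0, 0, 0, 0, 0, 0.05, 0, 0, 0, 0, 0, 0.05, 0, 0, 0, 0, 0, 0, 0, 0, 0, 0],
)

```text
t: 4.25
tool_pos: [0.5048, 0.1015, 0.0533]
eef_rot: [0.115, 0.993, 0.0, -0.0]
wrist_force: [-0.8, -3.8, -0.3]
opening: 0.001
finger_force: 1.3
```

Request:
step_arm(
  steps=[0, 0.05, 0, 0, 0, 0, 0, 0.05, 0, 0, 0, 0, 0, 0.05, 0, 0, 0, 0, 0, 0, 0, 0, 0, 0],
)

```text
t: 4.75
tool_pos: [0.5062, 0.1076, 0.0532]
eef_rot: [0.115, 0.993, 0.0, -0.0]
wrist_force: [-0.4, -2.2, -0.2]
opening: 0.002
finger_force: 1.0
```

Request:
step_arm(
  steps=[0, 0.03, 0, 0, 0, 0, 0, 0.03, 0, 0, 0, 0, 0, 0, 0, 0, 0, 0],
)

```text
t: 5.12
tool_pos: [0.5067, 0.1098, 0.0533]
eef_rot: [0.115, 0.993, 0.0, -0.0]
wrist_force: [-0.9, -2.8, 0.2]
opening: -0.002
finger_force: 1.3
```

Request:
step_arm(
  steps=[0, 0.025, 0, 0, 0, 0, 0, 0, 0, 0, 0, 0],
)

```text
t: 5.38
tool_pos: [0.5069, 0.1107, 0.0532]
eef_rot: [0.115, 0.993, 0.0, -0.0]
wrist_force: [-1.1, -2.4, 1.4]
opening: -0.004
finger_force: 1.3
```

Request:
step_arm(
  steps=[0, 0.025, 0, 0, 0, 0, 0, 0, 0, 0, 0, 0],
)

```text
t: 5.62
tool_pos: [0.5071, 0.1117, 0.0533]
eef_rot: [0.115, 0.993, 0.0, -0.0]
wrist_force: [-1.1, -2.5, 1.8]
opening: -0.0
finger_force: 1.4
```

Request:
step_arm(
  steps=[0, 0.025, 0, 0, 0, 0, 0, 0.025, 0, 0, 0, 0, 0, 0, 0, 0, 0, 0],
)

```text
t: 6.0
tool_pos: [0.5075, 0.1135, 0.0533]
eef_rot: [0.115, 0.993, -0.0, -0.0]
wrist_force: [-2.0, -3.2, 1.5]
opening: -0.0
finger_force: 1.7
```

Request:
step_arm(
  steps=[0, 0.02, 0, 0, 0, 0, 0, 0, 0, 0, 0, 0],
)

```text
t: 6.25
tool_pos: [0.5075, 0.1136, 0.0532]
eef_rot: [0.115, 0.993, -0.001, -0.0]
wrist_force: [-2.1, -6.6, 1.5]
opening: 0.002
finger_force: 3.2
```

Request:
step_arm(
  steps=[0, 0.02, 0, 0, 0, 0, 0, 0, 0, 0, 0, 0],
)

```text
t: 6.5
tool_pos: [0.5076, 0.1136, 0.0533]
eef_rot: [0.115, 0.993, -0.002, -0.0]
wrist_force: [-3.3, -8.3, 3.1]
opening: -0.002
finger_force: 4.5
```

The pin stopped moving while the force rose to about 9 N, so it is home. I'll back off, go up and look at the cross hole from above.

Request:
step_arm(
  steps=[0, -0.3, 0, 0, 0, 0, 0, 0, -1, 0, 0, 0, 0, 0, -1, 0, 0, 0, 0, 0, -1, 0, 0, 0, 0, 0.9, 0, 0, 0, 0, 0, 0.9, 0, 0, 0, 0, 0, 0.95, 0, 0, 0, 0, 0, 0, 0, 0, 0, 0],
)

```text
t: 7.5
tool_pos: [0.5309, 0.2128, 0.1732]
eef_rot: [0.113, 0.994, 0.001, 0.0]
wrist_force: [-0.3, -0.1, 0.1]
opening: 0.001
finger_force: 0.0
```

Run:
```python
from h import *
import pickle
s=sensors.get_state();print(s['t'],s['tool_pos'],s['wrist_force']);im=capture('wrist');np.save('w3.npy',im);pickle.dump(s,open('w3.pkl','wb'))
save('w3.png',cv2.resize(im[120:270,160:360],(800,600),interpolation=cv2.INTER_CUBIC))
```

```text
7.5 [0.53091846 0.21282989 0.17315422] [-0.28858018 -0.13578566  0.14075889]
```

View pics/w3.png

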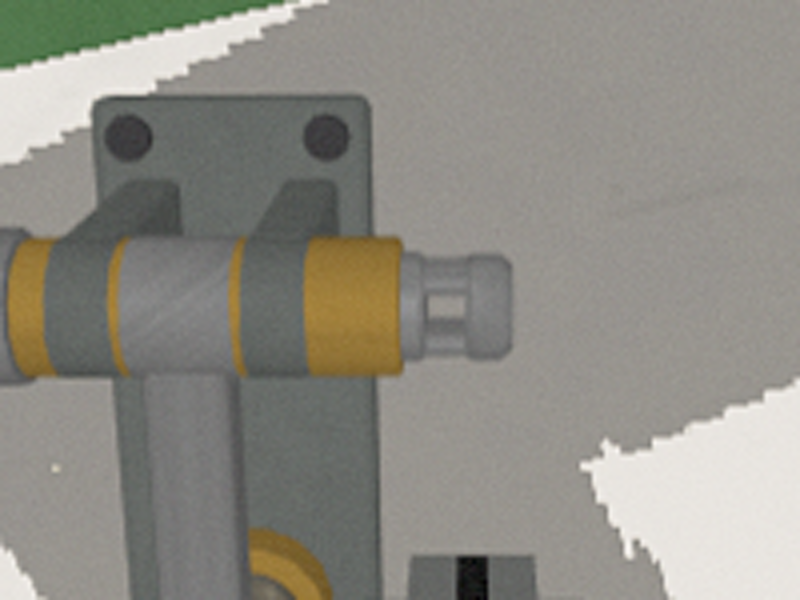

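The picture shows the cross hole clear of the bushing, at full-image pixel (271.5,196.6), on the pin axis at row 196.7. The head is seated against the bushing.

Run:
```python
from h import *
import pickle
s=pickle.load(open('w3.pkl','rb'));c=cam('wrist',s);E=R.from_quat(s['eef_rot']).as_matrix()
for u,v,z in((271.5,196.7,.065),(271.5,196.7,.070),(260.25,196.7,.077),(288.25,196.7,.07)):
    X=onz(c,u,v,z);print(X.round(4),(E.T@(X-s['tool_pos'])).round(4))
print(E.round(4),np.degrees(np.arctan2(E[1,1],E[0,1])))
```

```text
[0.5253 0.2091 0.065 ] [ 0.0047 -0.0051  0.1081]
[0.5239 0.2095 0.07  ] [ 0.0061 -0.005   0.1031]
[0.5202 0.2025 0.077 ] [ 0.0081 -0.0127  0.0961]
[0.5266 0.2212 0.07  ] [0.0061 0.007  0.1032]
[[-9.744e-01  2.247e-01  9.000e-04]
 [ 2.247e-01  9.744e-01  2.000e-03]
 [-5.000e-04  2.100e-03 -1.000e+00]] 77.01681334239058
```

Request:
step_arm(
  steps=[0, -1, 0, 0, 0, -0.3, 0, -1, 0, 0, 0, -0.3, 0, -1, 0, 0, 0, -0.3, 0, -1, 0, 0, 0, -0.3, 0, -1, 0, 0, 0, -0.3],
  fingers=0,
)

```text
t: 8.18
tool_pos: [0.4981, 0.0112, 0.1734]
eef_rot: [0.025, 1.0, 0.0, 0.0]
wrist_force: [1.0, 0.5, -0.1]
opening: 0.499
finger_force: 0.0
```

Run:
```python
from h import *
s=sensors.get_state();print(s['t'],s['tool_pos'],s['joint_pos'],s['opening']);E=R.from_quat(s['eef_rot']).as_matrix()
print(np.degrees(np.arctan2(E[1,1],E[0,1])));print(E.T@(np.array([.452,-.138,.176])-s['tool_pos']))
```

```text
8.175 [0.49809088 0.01122418 0.17342008] [-1.39107504e-01  1.91363049e-01 -2.58794090e-01  1.12016542e+00
  6.01885411e-04 -8.92643438e-02] 0.4992697189388331
87.14421383335132
[ 0.03859755 -0.15133375 -0.00268453]
```

Request:
step_arm(
  steps=[0.24, -0.95, 0, 0, 0, 0, 0.24, -0.95, 0, 0, 0, 0, 0.24, -0.95, 0, 0, 0, 0, 0.24, -0.93, 0, 0, 0, 0, 0, 0, 0, 0, 0, 0, 0, 0, 0, 0, 0, 0],
)

```text
t: 8.93
tool_pos: [0.4525, -0.136, 0.1733]
eef_rot: [0.026, 1.0, 0.0, 0.0]
wrist_force: [0.4, 0.2, 0.9]
opening: 0.498
finger_force: 0.0
```

```bash
cat > red.py <<'E'
from h import *
def redbox(im):
    h=cv2.cvtColor(im,cv2.COLOR_RGB2HSV);m=cv2.inRange(h,(0,150,60),(8,255,255))|cv2.inRange(h,(170,150,60),(180,255,255))
    n,l,st,ce=cv2.connectedComponentsWithStats(m);k=1+st[1:,4].argmax();ys,xs=np.where(l==k)
    return st[k],ce[k],cv2.minAreaRect(np.stack([xs,ys],1).astype(np.float32))
E
python3 - <<'E'
from red import *
import pickle
s=sensors.get_state();print(s['t'],s['tool_pos'],s['eef_rot']);im=capture('wrist');np.save('w4.npy',im);pickle.dump(s,open('w4.pkl','wb'))
print(redbox(im));save('w4.png',cv2.resize(im[120:270,160:360],(800,600),interpolation=cv2.INTER_CUBIC))
E
```

```text
8.925 [ 0.4525215  -0.13603897  0.17329916] [2.57100770e-02 9.99669379e-01 3.29277665e-04 1.29963615e-04]
(array([265, 179,  23,  51, 951], dtype=int32), array([275.44374343, 204.16508938]), ((275.2519836425781, 204.08087158203125), (51.00013732910156, 19.50795555114746), 83.82982635498047))
```

View pics/w4.png

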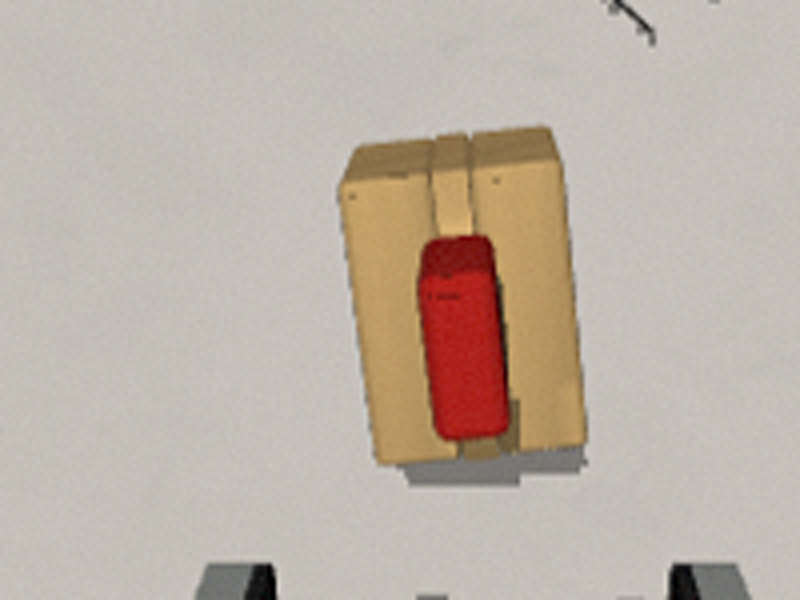

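The red grip's top face is centred at full-image pixel (275.5,208.5). It is tilted about 6° from the tool (down-right), and the stand margin shows clip -x towards the robot. The stand corners agree with that.

Run:
```python
from h import *
import pickle
s=pickle.load(open('w4.pkl','rb'));c=cam('wrist',s);E=R.from_quat(s['eef_rot']).as_matrix()
X=onz(c,275.5,208.5,.076);print(X,E.T@(X-s['tool_pos']))
for v in (187.5,229.5): X=onz(c,275.5,v,.076);print(E.T@(X-s['tool_pos']))
```

```text
[ 0.45314301 -0.13826953  0.076     ] [-0.00071172 -0.00226036  0.09729785]
[ 0.01458344 -0.00224736  0.09729414]
[-0.0165982  -0.00227387  0.0973017 ]
```

Request:
step_arm(
  steps=[0, -0.06, 0, 0, 0, -0.9, 0, 0, 0.9, 0, 0, 0, 0, 0, 0.9, 0, 0, 0, 0, 0, 0.8, 0, 0, 0, 0, 0, 0.43, 0, 0, 0, 0, 0, 0, 0, 0, 0],
)

```text
t: 9.72
tool_pos: [0.4518, -0.1366, 0.0508]
eef_rot: [-0.03, 1.0, 0.001, -0.001]
wrist_force: [1.1, 0.2, 0.4]
opening: 0.504
finger_force: 0.0
```

Request:
step_arm(
  steps=[0, 0, 0, 0, 0, 0, 0, 0, 0, 0, 0, 0, 0, 0, 0, 0, 0, 0, 0, 0, 0, 0, 0, 0, 0, 0, 0, 0, 0, 0],
  fingers=-1,
  squeeze=40,
)

```text
t: 10.35
tool_pos: [0.4539, -0.1384, 0.0532]
eef_rot: [-0.029, 1.0, -0.0, 0.001]
wrist_force: [0.3, 1.7, 6.5]
opening: 0.154
finger_force: 40.7
```

Request:
step_arm(
  steps=[0, 0, -0.3, 0, 0, 0, 0, 0, -0.5, 0, 0, 0, 0, 0, -0.8, 0, 0, 0, 0, 0, -0.9, 0, 0, 0, 0, 0, -0.5, 0, 0, 0, 0, 0, 0, 0, 0, 0],
)

```text
t: 11.1
tool_pos: [0.4539, -0.1389, 0.174]
eef_rot: [-0.029, 1.0, -0.001, 0.002]
wrist_force: [-0.8, 0.4, -1.2]
opening: 0.154
finger_force: 39.9
```

Run:
```python
from h import *
s=sensors.get_state();print(s['t'],s['tool_pos'],s['opening'],s['finger_force'],s['wrist_force']);E=R.from_quat(s['eef_rot']).as_matrix()
print(np.degrees(np.arctan2(E[1,1],E[0,1])));im=capture('wrist');np.save('w5.npy',im)
import pickle;pickle.dump(s,open('w5.pkl','wb'))
save('w5.png',cv2.resize(im[150:330,160:400],(800,600),interpolation=cv2.INTER_CUBIC))
d=np.array([.5253,.2091,.19])-s['tool_pos'];print(E.T@d)
```

```text
11.1 [ 0.45387104 -0.1388896   0.17400267] 0.15425559231617622 39.854289293289185 [-0.79648574  0.41952463 -1.21958962]
93.3131787221574
[-0.09147395  0.34324747 -0.01638494]
```

View pics/w5.png

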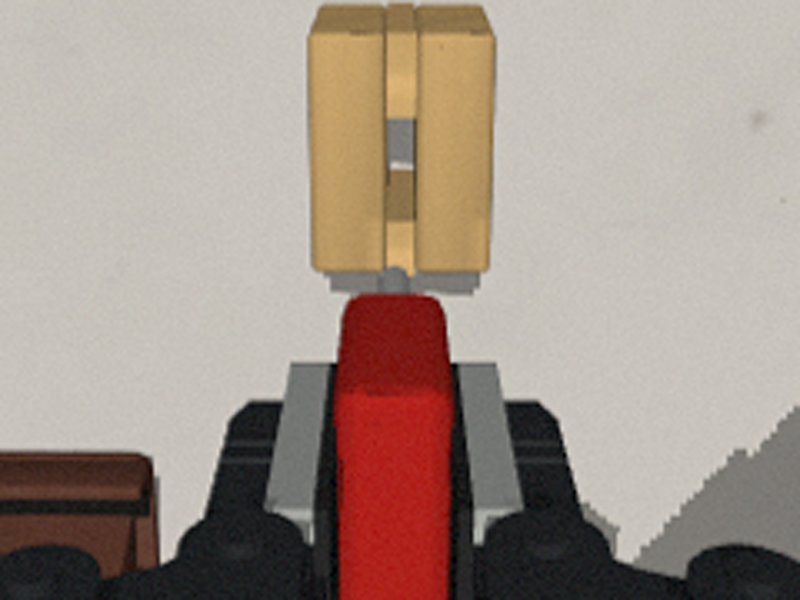

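The clip is gripped squarely in the fingers. Its leg tip is just visible above the grip, at full-image pixel (278.8,229.8).

Run:
```python
from h import *
s=sensors.get_state()
i=camera_info('wrist');T=np.array(i['T_tool_cam']);o=T[:3,3]
def rt(u,v):
    d=T[:3,:3]@np.array([(u-i['cx'])/i['fx'],(v-i['cy'])/i['fy'],1]);return d
for u,v in((278.8,229.8),(278.8,231)):
    d=rt(u,v);
    for zc in(.041,.043,.045):
        p=o+d*(zc-o[2])/d[2];print(v,zc,p, 'leg x',p[0]-.0025/np.cos(np.arctan(d[0]/d[2])))
# tool-frame hole as seen in same camera
d=rt(271.5,196.7);print(o+d*(.108-o[2])/d[2])
```

```text
229.8 0.041 [ 0.00547536 -0.00018996  0.041     ] leg x 0.002787927265503191
229.8 0.043 [ 0.00468652 -0.00018281  0.043     ] leg x 0.001999078126009752
229.8 0.045 [ 0.00389767 -0.00017566  0.045     ] leg x 0.0012102289865163272
231 0.041 [ 0.00476575 -0.00018855  0.041     ] leg x 0.0020747564927136868
231 0.043 [ 0.00396918 -0.00018139  0.043     ] leg x 0.00127819401773531
231 0.045 [ 0.00317262 -0.00017422  0.045     ] leg x 0.0004816315427569333
[ 0.00492673 -0.00532267  0.108     ]
```

Request:
step_arm(
  steps=[0, 0, 0, 0, 0, 0.79, 0, 0, 0, 0, 0, 0.79, 0, 0, 0, 0, 0, 0.79, 0.03, 0.95, 0, 0, 0, 0, 0.03, 0.95, 0, 0, 0, 0, 0.03, 0.95, 0, 0, 0, 0, 0.03, 0.95, 0, 0, 0, 0, 0.03, 0.95, 0, 0, 0, 0],
)

```text
t: 12.15
tool_pos: [0.4888, 0.0495, 0.1706]
eef_rot: [0.113, 0.994, -0.0, -0.001]
wrist_force: [0.0, 0.3, -1.2]
opening: 0.157
finger_force: 39.8
```

Request:
step_arm(
  steps=[0.01, 0.95, 0, 0, 0, 0, 0, 0.95, 0, 0, 0, 0, 0, 0.95, 0, 0, 0, 0, 0, 0.95, 0.2, 0, 0, 0, 0, 0.32, 0, 0, 0, 0, 0, 0, 0, 0, 0, 0],
)

```text
t: 12.9
tool_pos: [0.5256, 0.209, 0.163]
eef_rot: [0.112, 0.994, -0.001, -0.001]
wrist_force: [0.3, 0.1, -0.1]
opening: 0.158
finger_force: 39.8
```

Run:
```python
from h import *
s=sensors.get_state();print(s['t'],s['tool_pos'],s['finger_force']);E=R.from_quat(s['eef_rot']).as_matrix()
print(np.degrees(np.arctan2(E[1,1],E[0,1])),E[2].round(4))
print(E.T@(np.array([.5277,.2085,.135])-s['tool_pos'])/.04)
```

```text
12.9 [0.52555841 0.20904379 0.16297016] 39.82685744762421
77.1004524336424 [ 0.0019 -0.0013 -1.    ]
[-5.65204969e-02 -3.69227468e-04  6.99151479e-01]
```

Request:
step_arm(
  steps=[-0.06, 0, 0.4, 0, 0, 0, 0, 0, 0.47, 0, 0, 0, 0, 0, 0, 0, 0, 0, 0, 0, 0, 0, 0, 0],
)

```text
t: 13.4
tool_pos: [0.5287, 0.2076, 0.1294]
eef_rot: [0.114, 0.994, -0.0, -0.0]
wrist_force: [0.2, 0.5, -0.4]
opening: 0.153
finger_force: 39.8
```

Run:
```python
from h import *
import pickle
s=sensors.get_state();print(s['t'],s['tool_pos'],s['eef_rot'],s['wrist_force']);im=capture('wrist');np.save('w6.npy',im);pickle.dump(s,open('w6.pkl','wb'))
save('w6.png',cv2.resize(im[170:290,200:360],(800,600),interpolation=cv2.INTER_CUBIC))
```

```text
13.4 [0.52869701 0.2076044  0.12942223] [ 1.13549448e-01  9.93532346e-01 -1.54181090e-05 -2.63027710e-05] [ 0.15161886  0.49016254 -0.4063106 ]
```

View pics/w6.png

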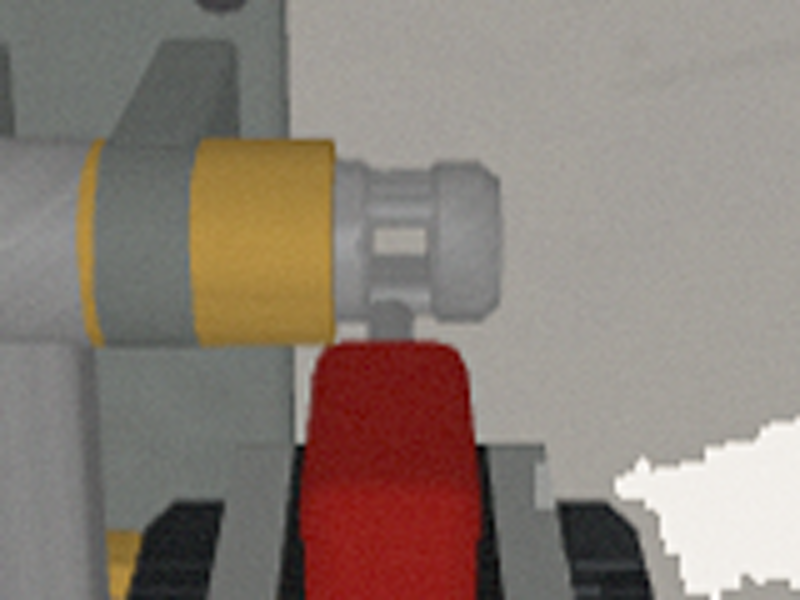

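The close view shows the hole at full-image pixel (280,218.1), the leg tip's upper edge at (278.2,230.6) and the grip's front lower edge at row 238.6. I'll solve for the clip's place in the tool from these edges.

Run:
```python
from h import *
from scipy.optimize import least_squares
import pickle
s=pickle.load(open('w6.pkl','rb'))
i=camera_info('wrist');T=np.array(i['T_tool_cam'])
def px(p):
    q=T[:3,:3].T@(np.array(p)-T[:3,3]);return i['fy']*q[1]/q[2]+i['cy']
def tip(x,zu):
    return min(px([x+.0025*np.cos(a),0,zu+.0335+.0025*np.sin(a)]) for a in np.linspace(-1.6,1.6,60))
f=lambda p:[px([p[0]+.013,0,p[1]])-238.6,tip(*p)-230.6]
r=least_squares(f,[.003,.009]);print(r.x,r.fun,'top edge pred',px([r.x[0]+.013,0,r.x[1]-.032]))
for zu in(.007,.008,.009,.010,.011):
    print(zu,px([.0025+.013,0,zu]),px([.0035+.013,0,zu]),tip(.0025,zu),tip(.0035,zu),px([.0025+.013,0,zu-.032]))
c=cam('wrist',s);E=R.from_quat(s['eef_rot']).as_matrix()
for z in(.065,.075):
  print('hole',E.T@(onz(c,280,218.1,z)-s['tool_pos']))
  print('tip y',E.T@(onz(c,278.2,231,.0865)-s['tool_pos']))
```

```text
[ 0.01599542 -0.02751646] [2.84217094e-14 2.84217094e-14] top edge pred 286.1015335690879
0.007 236.33529884150116 234.279832143849 230.24265469215 228.5519728416088 269.94425468299636
0.008 235.4875306197382 233.44249282769917 229.5774319449771 227.89382344003093 268.65998697799824
0.009 234.64961175739947 232.61490000437502 228.91854607311208 227.24195319826785 267.3940467270651
0.01 233.8213716012271 231.79688448715348 228.2659069586953 226.59627268223906 266.1460443901361
0.011 233.0026434177179 230.98828098260577 227.6194261845817 225.9566941482517 264.91560138877196
hole [0.00372    0.00087266 0.06442238]
tip y [ 0.00377578 -0.0002547   0.04292243]
hole [0.00729371 0.00080395 0.05442256]
tip y [ 0.00377578 -0.0002547   0.04292243]
```

Request:
step_arm(
  steps=[0.045, 0.028, 0, 0, 0, 0, 0, 0, 0.175, 0, 0, 0, 0, 0, 0, 0, 0, 0, 0, 0, 0, 0, 0, 0],
)

```text
t: 13.95
tool_pos: [0.527, 0.21, 0.1222]
eef_rot: [0.113, 0.994, -0.0, -0.0]
wrist_force: [-0.4, 0.4, -0.6]
opening: 0.156
finger_force: 39.8
```

Run:
```python
from h import *
import pickle
s=sensors.get_state();print(s['t'],s['tool_pos'],s['eef_rot'],s['wrist_force']);im=capture('wrist');np.save('w7.npy',im);pickle.dump(s,open('w7.pkl','wb'))
save('w7.png',cv2.resize(im[190:265,230:330],(800,600),interpolation=cv2.INTER_CUBIC))
```

```text
13.95 [0.52699068 0.20995191 0.12215715] [ 1.12880645e-01  9.93608546e-01 -3.90234378e-06 -1.33232881e-04] [-0.3796689   0.41056017 -0.64278653]
```

View pics/w7.png

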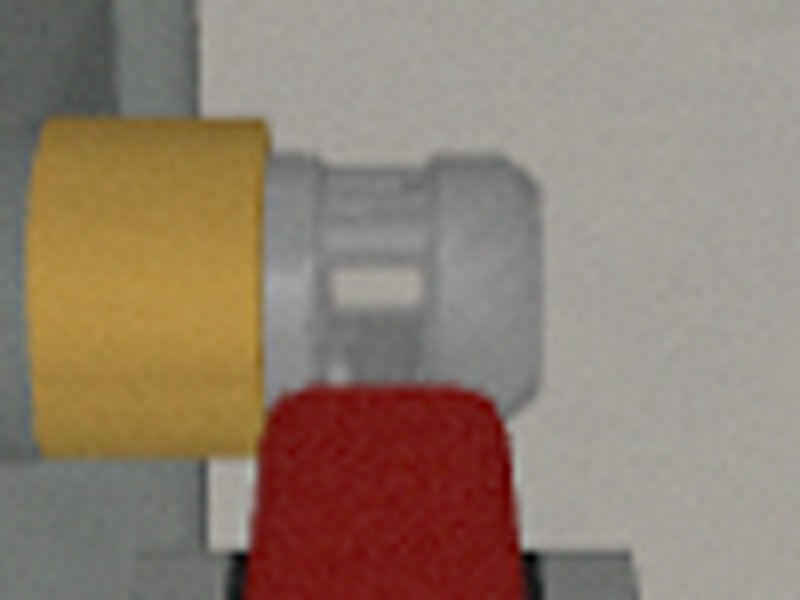

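The leg tip sits just above the hole and about 0.6 mm too far right: the leg is near crop column 384 and the hole near 376. Along tool x it is within about 0.5 mm. I'll correct and go down slowly.

Request:
step_arm(
  steps=[-0.012, -0.015, 0, 0, 0, 0, 0, 0, 0.05, 0, 0, 0, 0, 0, 0.05, 0, 0, 0, 0, 0, 0, 0, 0, 0],
)

```text
t: 14.5
tool_pos: [0.5273, 0.2092, 0.118]
eef_rot: [0.113, 0.994, -0.0, -0.0]
wrist_force: [0.3, 0.0, -1.4]
opening: 0.158
finger_force: 39.8
```

Request:
step_arm(
  steps=[0, 0, 0.05, 0, 0, 0, 0, 0, 0, 0, 0, 0],
)

```text
t: 14.75
tool_pos: [0.5273, 0.2092, 0.1161]
eef_rot: [0.113, 0.994, -0.0, -0.0]
wrist_force: [-0.3, 0.9, -1.1]
opening: 0.157
finger_force: 39.8
```

Request:
step_arm(
  steps=[0, 0, 0.05, 0, 0, 0, 0, 0, 0, 0, 0, 0],
)

```text
t: 15.0
tool_pos: [0.5274, 0.2092, 0.1141]
eef_rot: [0.113, 0.994, -0.0, -0.0]
wrist_force: [-0.0, 0.1, 0.3]
opening: 0.152
finger_force: 39.8
```

Request:
step_arm(
  steps=[0, 0, 0.05, 0, 0, 0, 0, 0, 0.05, 0, 0, 0, 0, 0, 0, 0, 0, 0],
)

```text
t: 15.38
tool_pos: [0.5273, 0.2092, 0.1101]
eef_rot: [0.113, 0.994, -0.0, -0.0]
wrist_force: [-0.5, -0.2, -0.4]
opening: 0.152
finger_force: 39.8
```

Request:
step_arm(
  steps=[0, 0, 0.05, 0, 0, 0, 0, 0, 0.05, 0, 0, 0, 0, 0, 0, 0, 0, 0],
)

```text
t: 15.75
tool_pos: [0.5273, 0.2092, 0.106]
eef_rot: [0.113, 0.994, -0.0, -0.0]
wrist_force: [0.0, -0.2, -1.4]
opening: 0.153
finger_force: 39.8
```

Request:
step_arm(
  steps=[0, 0, 0.05, 0, 0, 0, 0, 0, 0.05, 0, 0, 0, 0, 0, 0, 0, 0, 0],
)

```text
t: 16.12
tool_pos: [0.5273, 0.2092, 0.1021]
eef_rot: [0.113, 0.994, -0.0, -0.0]
wrist_force: [-1.0, -0.3, -0.1]
opening: 0.151
finger_force: 39.8
```

Going in freely. Next comes the spring section.

Request:
step_arm(
  steps=[0, 0, 0.05, 0, 0, 0, 0, 0, 0.05, 0, 0, 0, 0, 0, 0, 0, 0, 0],
)

```text
t: 16.5
tool_pos: [0.5287, 0.2094, 0.0992]
eef_rot: [0.113, 0.994, 0.0, 0.001]
wrist_force: [1.2, -1.0, 3.8]
opening: 0.156
finger_force: 40.5
```

Request:
step_arm(
  steps=[0, 0, 0.05, 0, 0, 0, 0, 0, 0, 0, 0, 0],
)

```text
t: 16.75
tool_pos: [0.5288, 0.2095, 0.0975]
eef_rot: [0.113, 0.994, 0.001, 0.002]
wrist_force: [1.7, -0.2, 5.0]
opening: 0.153
finger_force: 40.6
```

Request:
step_arm(
  steps=[0, 0, 0.05, 0, 0, 0, 0, 0, 0, 0, 0, 0],
)

```text
t: 17.0
tool_pos: [0.5288, 0.2094, 0.0951]
eef_rot: [0.113, 0.994, 0.001, 0.001]
wrist_force: [2.3, 0.0, 2.2]
opening: 0.155
finger_force: 40.4
```

Request:
step_arm(
  steps=[0, 0, 0.04, 0, 0, 0, 0, 0, 0, 0, 0, 0],
)

```text
t: 17.25
tool_pos: [0.5286, 0.2092, 0.093]
eef_rot: [0.113, 0.994, 0.0, 0.001]
wrist_force: [4.4, -1.2, 3.0]
opening: 0.153
finger_force: 40.2
```

Request:
step_arm(
  steps=[0, 0, 0.04, 0, 0, 0, 0, 0, 0, 0, 0, 0],
)

```text
t: 17.5
tool_pos: [0.5284, 0.2088, 0.0905]
eef_rot: [0.113, 0.994, -0.0, 0.001]
wrist_force: [7.0, -0.9, -2.9]
opening: 0.16
finger_force: 39.5
```

Request:
step_arm(
  steps=[0, 0, 0.04, 0, 0, 0, 0, 0, 0, 0, 0, 0],
)

```text
t: 17.75
tool_pos: [0.5282, 0.2087, 0.0884]
eef_rot: [0.113, 0.994, -0.0, 0.0]
wrist_force: [7.3, -1.4, -6.2]
opening: 0.157
finger_force: 39.3
```

Request:
step_arm(
  steps=[0, 0, 0.04, 0, 0, 0, 0, 0, 0, 0, 0, 0],
)

```text
t: 18.0
tool_pos: [0.5282, 0.2086, 0.0868]
eef_rot: [0.113, 0.994, -0.001, 0.0]
wrist_force: [8.2, -1.6, -3.8]
opening: 0.159
finger_force: 39.4
```

Request:
step_arm(
  steps=[0, 0, 0.04, 0, 0, 0, 0, 0, 0, 0, 0, 0],
)

```text
t: 18.25
tool_pos: [0.5276, 0.2087, 0.0848]
eef_rot: [0.113, 0.994, -0.001, -0.0]
wrist_force: [6.7, -0.4, -6.4]
opening: 0.156
finger_force: 39.1
```

Snapped over; the force now draws the clip down. Seat it gently.

Request:
step_arm(
  steps=[0, 0, 0.03, 0, 0, 0, 0, 0, 0, 0, 0, 0],
)

```text
t: 18.5
tool_pos: [0.5277, 0.2087, 0.0841]
eef_rot: [0.113, 0.994, -0.001, -0.0]
wrist_force: [5.6, -1.3, -3.0]
opening: 0.157
finger_force: 39.7
```

Request:
step_arm(
  steps=[0, 0, 0.02, 0, 0, 0, 0, 0, 0, 0, 0, 0],
)

```text
t: 18.75
tool_pos: [0.5277, 0.2087, 0.0839]
eef_rot: [0.113, 0.994, -0.0, 0.0]
wrist_force: [4.6, -2.4, -0.2]
opening: 0.155
finger_force: 40.0
```

Request:
step_arm(
  steps=[0, 0, 0.02, 0, 0, 0, 0, 0, 0, 0, 0, 0],
)

```text
t: 19.0
tool_pos: [0.5278, 0.2088, 0.0838]
eef_rot: [0.113, 0.994, -0.0, 0.0]
wrist_force: [3.8, -2.5, 4.5]
opening: 0.155
finger_force: 40.6
```

Request:
step_arm(
  steps=[0, 0, 0, 0, 0, 0, 0, 0, 0, 0, 0, 0, 0, 0, 0, 0, 0, 0, 0, 0, 0, 0, 0, 0],
  fingers=-0.4,
)

```text
t: 19.5
tool_pos: [0.5269, 0.2093, 0.0831]
eef_rot: [0.113, 0.994, -0.0, -0.001]
wrist_force: [-0.2, 0.0, 0.4]
opening: 0.303
finger_force: 0.0
```

Request:
step_arm(
  steps=[0, 0, -0.3, 0, 0, 0, 0, 0, -0.6, 0, 0, 0, 0, 0, -0.8, 0, 0, 0, 0, 0, -0.6, 0, 0, 0, 0, 0, 0, 0, 0, 0],
)

```text
t: 20.12
tool_pos: [0.5291, 0.2097, 0.1785]
eef_rot: [0.113, 0.994, 0.001, 0.003]
wrist_force: [0.9, -0.5, -0.0]
opening: 0.305
finger_force: 0.0
```

Run:
```python
from red import *
import pickle
s=sensors.get_state();print(s['t'],s['tool_pos'],s['wrist_force']);im=capture('wrist');np.save('w8.npy',im);pickle.dump(s,open('w8.pkl','wb'))
c=cam('wrist',s);print(redbox(im),proj(c,[.5246,.2088,.091]))
t=capture('side')
f=lambda im,x,y:cv2.resize(im[y:y+120,x:x+80],(400,600),interpolation=cv2.INTER_CUBIC)
save('w8.png',np.hstack([f(im,235,140),f(t,230,160)]))
```

```text
20.125 [0.52910916 0.20966308 0.17851811] [ 0.86905086 -0.46498441 -0.01069591]
(array([ 265,  186,   22,   57, 1166], dtype=int32), array([275.74614065, 213.96912521]), ((275.5, 214.0), (56.0, 21.0), 90.0)) [np.float64(275.43520645636426), np.float64(205.3290948363834)]
```

View pics/w8.png

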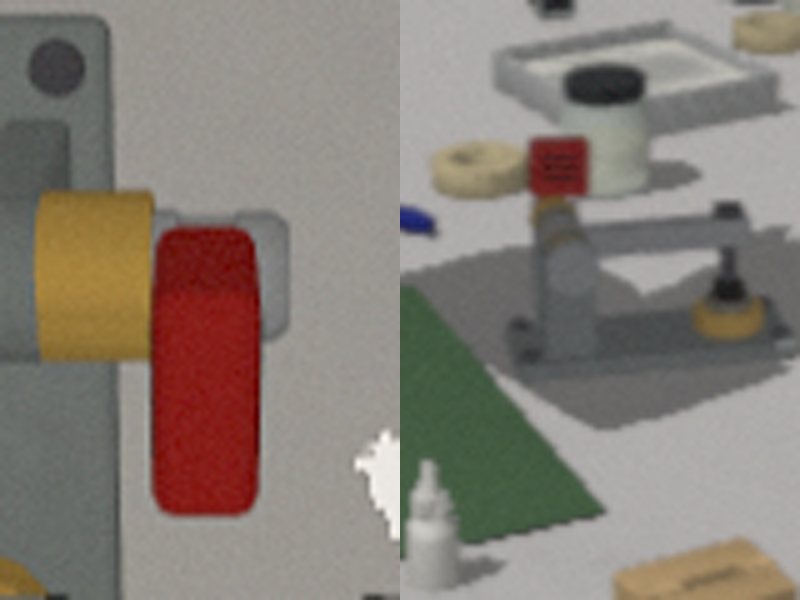

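The clip stands square on the pin, upright and seated. The left half of the picture shows the grip over the hole at about (205,370). The right half shows it sitting directly on the pin at about (558,165). I'm handing it in.

```bash
python3 -c "
from rig import order
print(order.hand_in())"
```

```text
the job is handed in; nothing more can be done
None
```

The pin is pressed home with about 9 N at the wrist. The R-clip is through the cross hole, snapped over and seated on the pin. The clip is released, the other things were left untouched, and the job was handed in at about 20 s; hand-in returned no verdict.

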